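# Seat an offcut in the saw jig and hold a spring clamp gaping over it

## Robot

A 6-joint arm with a two-finger parallel gripper is mounted at the origin on a cart in front of the work surface, level with it; the furniture and walls round the work are solid. World frame = base frame: x ahead of the robot, y to its left, z up, the work surface at z = 0. Lengths are in m, angles in rad, forces in N, time in s.
With the tool pointing down it reaches from about 0.425 to 0.95 m from the base axis. Payload 3.5 kg.
Tool frame: the origin (TCP) lies between the finger pads; the fingertips stand 22 mm ahead of it and the grasp point (between the pads) lies 3 mm ahead of it (ctrl.nose_length is the z of the fingertips in the tool frame, in m); z points along the fingers, y is the line along which they close (so a half turn about z gives the same grasp; the last joint's range is limited). The gripper opens to 85 mm and grips with 20 to 120 N. Pads are 22 mm wide; open, the fingers measure 114 mm over their backs; the gripper's body (76 mm by 85 mm) begins 54 mm behind the grasp point. The pads swing forward as they close: fully open they stand 13 mm farther back than shut.
Start: joints at [1.066, 0.286, 1.577, -0, 1.279, -0.15], TCP at [0.234, 0.633, 0.217] pointing down, gripper open.
Joint ranges: [-2.77, 2.77], [-0.9, 2.22], [0.21, 2.48], [-1.53, 4.67], [0.24, 2.81], [-2.84, 2.84]. Speed limits (rad/s): [2.79, 2.79, 3.14, 3.14, 3.14, 3.14].

## Interface

Orientations are given as a unit quaternion [x, y, z, w].
In Python, from plant import ctrl gives the robot as it stands. The module is installed in compiled form; this text tells all that it offers.
- The arm moves only by the tool send_rows, never from a script. Its argument "rows" is text: rows parted by semicolons, each of 7 numbers parted by spaces: the turn, a rotation vector about the tool's x, y, z in degrees, then the shift along the tool's x, y, z in mm, then the opening, from -1 (shut) to 1 (fully open). A call has 1 to 8 rows; each row is the pose to reach, as a shift and turn from the pose commanded when the call began, along the tool's axes at that moment; what a row does not reach only later rows make up. A row lasts 1/8 s, in which the tool goes at most 62.5 mm and 10.7 degrees, less where a joint would pass 70% of its speed; a pose out of reach is approached as far as the arm can. A call with a gripper value outside its range is refused whole. The fingers move at their own pace and stop on an object; "grip_force" is the grip in N (left out, the last holds). Time passes only in rows, so rows that repeat a pose let the fingers close. It gives the time, the measured TCP pose, the force, the opening and the grip force at its end, in the units of the state.
- ctrl.get_state(): the state, without advancing time (a new reading comes with each control period).
- ctrl.read_camera(name): name is "side" or "top"; returns a dict with "color" (480x640x3 uint8, red, green, blue), "fx", "fy", "cx", "cy" (pixels), "extrinsics" (4x4, takes a point from world to camera coordinates). Camera axes: x right, y down, z forward; pixel columns grow to the right and rows downward; lengths in m; the calibration is good to about 2 mm. A picture is of the moment at which its call begins. There is no depth.
- ctrl.sign_off(): hands the job in; it is judged then, once.
Trained networks look in a picture, given as the dict that the camera call returned (one of the last four; its "shot" number tells which), for a name from the list of things; names that differ only in an ending like _2 or _b are one class to them, and where a whole thing is asked for, a point or a joint stands for the part that bears it (a point fixed in the world has none). Each returns a list of dicts, best first, with "p" (0 to 1); they miss things now and then, are a little off and sometimes report something else, mostly with a low value. They report only what shows in the picture. A call takes as long as a camera call.
- ctrl.look_for(picture, target): "position" ([x, y, z] in m, in the coordinates of the camera as it stood for that picture, good to about 4 mm: the middle of the surface that is visible of it).
The state is a dict: "time": time; "qpos": joint angles; "dq": joint speeds; "joint_efforts": joint torques, N m; "eef_pos": TCP position; "tcp_rot": TCP orientation; "contact_force": force on the tool from outside, world axes, zero at the start; "wrist_torque": the same for the moment, N m; "opening": opening from 0.0 (shut) to 1.0 (fully open); "finger_force": force on a finger pad.
Only numpy, scipy, OpenCV 4.12 (cv2) and the standard library are available. Lean on these libraries where they do the work, as an engineer would, in place of code of your own. Each camera call takes 0.05 s, during which the arm holds its last target. There are 200 camera calls.

## Task

Lay the square-section pine offcut flat in the pocket of the saw jig and let go of it; then squeeze the steel spring clamp open, lift it off its rail and bring it down over the middle of the jig, one jaw tip in front of the offcut and the other behind the fence, both tips well below the fence's top edge. Finish while still holding the clamp there, spread wide and touching neither offcut nor jig, because I want to slide the offcut to its saw mark before the clamp may bite; do not bump the offcut with the clamp on the way.

Things in the scene. Friction and masses are not known exactly. Their poses are not given: they have to be found in the camera images.
- offcut: Square-section pine offcut, 38 x 140 x 38 mm (x, y, z), about 0.12 kg, lying on the bench. Origin: centre of its underside; long axis y, z up. Either end may go either way in the jig. (A flatter 60 x 90 x 19 mm wooden offcut lies near it and is not used.)
- jig: Saw jig screwed to the bench, plywood base 136 x 225 x 18 mm (x, y, z). Origin: centre of the base's underside; +x points from the open front to the fence at the back, +y along the fence to the left. End stops and two front corner lips, 12 mm high over the bed, bound the pocket with the fence; between the lips (x -31 to -21 mm) the front is open for 85 mm about y = 0.
- jig_pocket (a point): Centre of the pocket's floor (the bed, 18 mm above the bench), where the seated offcut's underside is centred. Axes as jig. The pocket is 42 mm in x by 145 mm in y. A seated offcut stands 38 mm above the bed, 16 mm above the fence.
- jig_fence (a point): Middle of the fence's top edge, 25.5 mm behind the pocket's centre (+x) and 22 mm above the bed. The fence is 9 mm thick (x 21 to 30 mm of the jig), 190 mm long, with a 3 mm saw kerf at y = +45 mm. Pocket and fence together span 51 mm in x; their common middle is 21 mm in front (-x) of this point.
- rack: Clamp rail screwed to the bench: a plywood board 10 mm thick (x), 200 mm long (y), on edge between two wooden feet (110 mm in x, at y = +-106 mm); its top edge is at z = 100 mm. Origin: on the bench under the board's middle.
- clamp: Steel spring clamp, about 0.13 kg, astride the rail, jaws down, handles up. Origin: pivot pin, 106 mm above the bench at the start. y runs along the pin; at the start y is along the rail, z up the handles, and the jaws open along x. The frame is that of the -x lever: squeezed evenly between level fingers it leans by half the joint value. Pin barrel (6 mm radius) rests on the rail's edge.
- clamp_handles (a point): Between the handles 38 mm above the pin (on the -x lever's frame): a good height to squeeze. Rubber handles, 21 mm wide (y), slope from the pin outward to ends 52 mm above it and 68 mm apart over their outsides; fully squeezed they are nearly parallel, 12 to 20 mm over their outsides, ends 60 mm above the pin.
- clamp_lever (a joint): Angle between the levers: 0 = closed on the rail (10 mm clear between tips), 0.95 rad = stop, fully spread (66 mm clear). A spring closes it: each handle end needs about 5 N to start and 12 N, plus friction of the sliding pads, to reach the stop. The jaws snap shut if the handles are let go.
- clamp_tip_a (a point): Centre of the rubber jaw tip (10 mm diameter, 22 mm wide along y) on the -x lever: 64 mm below the pin at the start, 52 mm below it when fully spread. The bowed jaws then leave over 60 mm clear width from 23 mm below the pin down to the tips.
- clamp_tip_b (a point): The same for the jaw tip of the other (+x) lever; fully spread, the two tip centres are 76 mm apart, the pin above their middle.

How it is judged:
On the way, in this order (a step that is already met when the one before it is completed fails the run):
1. the offcut lies flat in the jig's pocket, let go (z of offcut in the frame of jig between 0.0165 and 0.02 m and x of offcut in the frame of jig between -0.0045 and 0.0045 m and y of offcut in the frame of jig between -0.006 and 0.006 m and angle between the y axis of offcut and the y axis of jig, either way round below 0.06 rad and angle between the z axis of offcut and the z axis of jig, either way round below 0.05 rad and contact force between the fingers and offcut below 0.2 N and linear speed of offcut below 0.02 m/s), for 0.2 s.
2. the clamp is squeezed open and lifted clear off its rail (value of joint clamp_lever above 0.7 rad and contact force between clamp and rack below 0.2 N and contact force between the fingers and clamp above 3 N and z of clamp in the frame of rack above 0.15 m), for 0.2 s.
At the end, for the whole second after the job is handed in: Offcut flat in the pocket (2 mm, 0.06 rad), untouched by fingers; clamp held by the fingers, spread over 0.70 rad, one tip centre in front of the pocket, one behind the fence, both below the fence's top and within 35 mm of its middle; clamp still, touching neither jig, offcut nor rail (all of step 1 and value of joint clamp_lever above 0.7 rad and ((x of clamp_tip_a in the frame of jig below -0.021 m and x of clamp_tip_b in the frame of jig above 0.03 m and z of each of clamp_tip_a, clamp_tip_b in the frame of jig below 0.04 m and y of clamp_tip_a in the frame of jig between -0.035 and 0.035 m and y of clamp_tip_b in the frame of jig between -0.035 and 0.035 m) or (x of clamp_tip_b in the frame of jig below -0.021 m and x of clamp_tip_a in the frame of jig above 0.03 m and z of each of clamp_tip_b, clamp_tip_a in the frame of jig below 0.04 m and y of clamp_tip_b in the frame of jig between -0.035 and 0.035 m and y of clamp_tip_a in the frame of jig between -0.035 and 0.035 m)) and contact force between the fingers and clamp above 3 N and contact force between clamp and jig below 0.2 N and contact force between clamp and offcut below 0.2 N and contact force between clamp and rack below 0.2 N and linear speed of clamp below 0.03 m/s); the arm keeps its last pose, push and grip.
It fails at once if the clamp strikes or bites the offcut (over 6 N) (contact force between clamp and offcut above 6 N).
It also fails if it takes over 59 s, if anything falls off the work surface, if the arm or the gripper's body presses on something with over 40 N, if the wrist force passes 120 N, or if a joint passes its speed limit or range.

## Working session

There is one attempt and no reset: what is moved stays moved. The work goes in short steps, Python scripts to look and compute and a tool call to move; the robot and the scene stay as the last step left them, time stands still between calls to the robot, and variables do not carry over. Pictures are saved under pics/ and viewed, at most 10 in all, crops included, and the job is handed in when it is done.

Besides the shell and the picture viewer there is one more tool, called after ">>>" by a JSON object that holds its "op" and its "data", one argument or row to a line. send_rows: Moves the arm, as the interface text tells. Its arguments: {"type":"object","properties":{"rows":{"type":"string"},"grip_force":{"type":"number"}},"required":["rows"]}

```bash
mkdir -p pics
cat > h.py <<'E'
from plant import ctrl
import numpy as np, cv2
from scipy.spatial.transform import Rotation as R
def w(pic,p):
    E=np.array(pic["extrinsics"]); return np.linalg.inv(E)@np.r_[p,1]
def find(pic,n):
    for d in ctrl.look_for(pic,n)[:3]:
        print(n,round(d["p"],2),np.round(w(pic,d["position"])[:3],4))
def px(pic,P):
    E=np.array(pic["extrinsics"]); c=E@np.r_[P,1]
    return np.array([pic["fx"]*c[0]/c[2]+pic["cx"],pic["fy"]*c[1]/c[2]+pic["cy"]])
def plane(pic,u,v,z):
    Ei=np.linalg.inv(np.array(pic["extrinsics"])); o=Ei[:3,3]
    d=Ei[:3,:3]@np.array([(u-pic["cx"])/pic["fx"],(v-pic["cy"])/pic["fy"],1]); return o+d*(z-o[2])/d[2]
def save(pic,n): cv2.imwrite("pics/%s.png"%n,pic["color"][:,:,::-1])
E
python3 - <<'E'
from h import *
for c in("top","side"):
    p=ctrl.read_camera(c); save(p,c+"0"); print(c,np.round(np.linalg.inv(np.array(p["extrinsics"])),3).tolist(),p["fx"])
    for n in("offcut","jig","jig_pocket","jig_fence","rack","clamp","clamp_handles","clamp_tip_a"): find(p,n)
s=ctrl.get_state(); print(s["time"],s["eef_pos"],R.from_quat(s["tcp_rot"]).as_matrix().round(3),s["opening"])
E
```

```text
top [[0.021, -0.989, 0.145, 0.322], [-1.0, -0.023, -0.006, 0.017], [0.01, -0.145, -0.989, 1.417], [0.0, 0.0, 0.0, 1.0]] 513.9502190662606
offcut 0.62 [ 0.4615 -0.3217  0.0353]
jig 0.71 [0.5374 0.3087 0.0159]
jig_pocket 0.91 [0.5332 0.3098 0.0179]
jig_fence 0.92 [0.5376 0.3118 0.0164]
rack 0.77 [ 0.5442 -0.0384  0.0788]
clamp 0.73 [ 0.5553 -0.0462  0.1282]
clamp_handles 0.6 [ 0.5511 -0.0483  0.1328]
clamp_tip_a 0.68 [ 0.552  -0.0495  0.1316]
clamp_tip_a 0.51 [ 0.5667 -0.0445  0.1378]
side [[0.954, -0.162, 0.252, 0.17], [-0.299, -0.471, 0.83, -1.183], [-0.016, -0.867, -0.498, 0.815], [0.0, 0.0, 0.0, 1.0]] 544.9862725305524
offcut 0.66 [ 0.4646 -0.3402  0.0376]
jig 0.82 [0.5342 0.2944 0.0211]
jig_pocket 0.87 [0.5351 0.291  0.0185]
jig_fence 0.64 [0.5273 0.2957 0.0177]
rack 0.61 [ 0.5454 -0.0836  0.0498]
clamp 0.86 [ 0.5397 -0.0551  0.1097]
clamp_handles 0.31 [0.5282 0.2893 0.0211]
clamp_tip_a 0.91 [ 0.5438 -0.0553  0.1077]
clamp_tip_a 0.53 [ 0.5684 -0.0477  0.1321]
0.9 [0.23445647 0.63295219 0.21734357] [[-0.938  0.347 -0.   ]
 [ 0.347  0.938  0.   ]
 [ 0.     0.    -1.   ]] 1.0012566486094303
```

View pics/top0.png

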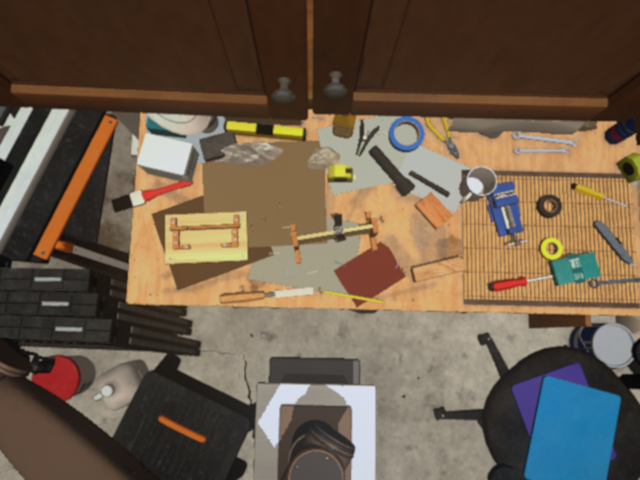

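View pics/side0.png

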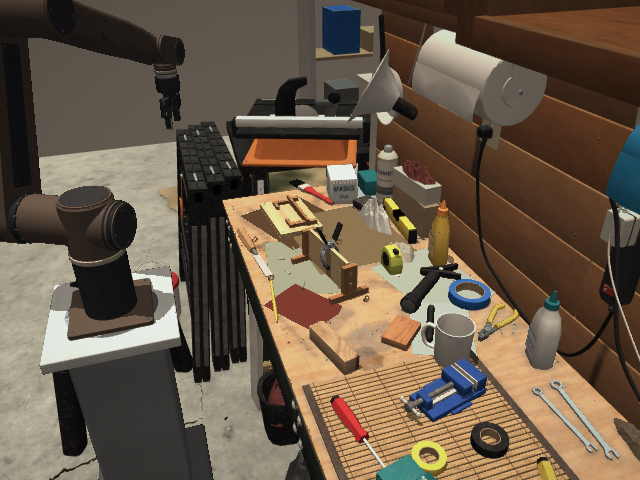

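The top view shows the jig at about (206,237), the rail and clamp at (335,232) and the offcut at (437,268). The block at (433,210) is the flat one that isn't used. Next I'll look at enlarged crops.

Run:
```python
import cv2,numpy as np
t=cv2.imread("pics/top0.png");s=cv2.imread("pics/side0.png")
def c(i,x,y,w,h,W,H): return cv2.resize(i[y:y+h,x:x+w],(W,H),interpolation=cv2.INTER_CUBIC)
# scale 4
a=np.hstack([c(t,160,205,100,65,400,260),c(t,285,205,100,65,400,260)])
b=np.hstack([c(t,405,245,65,40,260,160+100)[:260] if 0 else c(t,400,240,70,60,303,260),c(s,300,310,70,65,280,260),c(s,295,215,70,85,217,260)])
cv2.imwrite("pics/m1.png",np.vstack([a,b]))
```

```text
(no output)
```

View pics/m1.png

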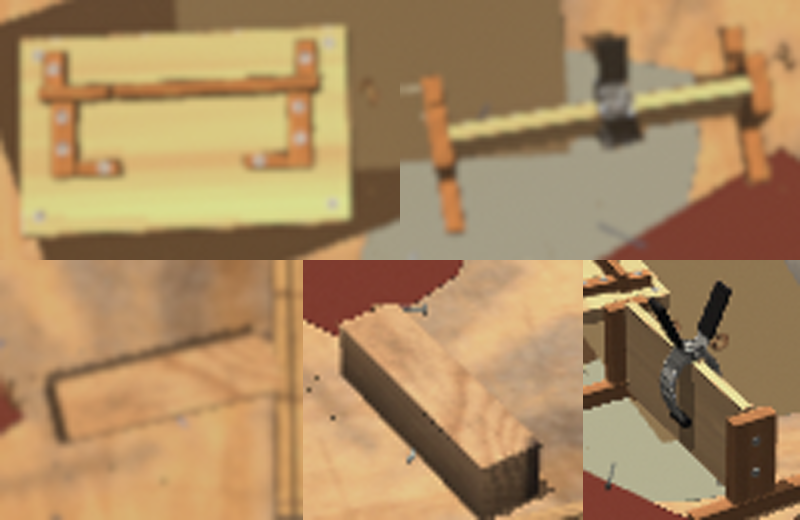

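Upper left is the jig (fence at the back, lips in front). Upper right is the rail with the clamp at about crop (615,100). The lower crops show the offcut and the side view of the clamp. I'll fit poses from the clicked corners.

```bash
cat > fit.py <<'E'
from h import *
from scipy.optimize import least_squares
def src(x,y,ox,oy,s,X,Y): return np.array([(x-ox+.5)/s-.5+X,(y-oy+.5)/s-.5+Y])
def fit(obs,x0):
    # obs: (pic, model xyz, pixel) ; planar pose
    def P(q,m): c,s=np.cos(q[2]),np.sin(q[2]); return np.array([q[0]+c*m[0]-s*m[1],q[1]+s*m[0]+c*m[1],m[2]])
    f=lambda q:np.concatenate([px(p,P(q,m))-u for p,m,u in obs])
    r=least_squares(f,x0,loss="soft_l1"); print(np.round(r.x,4),"deg",round(np.degrees(r.x[2]),2),"res",np.round(r.fun if 0 else f(r.x),1)); return r.x
E
python3 - <<'E'
from fit import *
t=ctrl.read_camera("top"); s=ctrl.read_camera("side")
J=lambda x,y:src(x,y,0,0,4,160,205); K=lambda x,y:src(x,y,400,0,4,285,205); S=lambda x,y:src(x,y,303,260,4,300,310)
print("jig");fit([(t,(.068,.1125,.018),J(20,39)),(t,(.068,-.1125,.018),J(345,26)),(t,(-.068,-.1125,.018),J(351,220)),(t,(-.068,.1125,.018),J(24,236)),
 (t,(.0255,.095,.040),J(40,93)),(t,(.0255,-.095,.040),J(318,84))],[.53,.3,0])
print("off");fit([(s,(-.019,.07,.038),S(341,324)),(s,(.019,.07,.038),S(404,302)),(s,(.019,-.07,.038),S(541,443)),(s,(-.019,-.07,.038),S(485,470)),(s,(-.019,-.07,0),S(480,515)),(s,(-.019,.07,0),S(343,375))],[.46,-.33,.3])
print("rack");fit([(t,(0,.1,.1),K(450,132)),(t,(0,-.1,.1),K(752,86))],[.54,-.05,.1])
L=lambda x,y:src(x,y,0,260,4.33,400,240)
print("off top",plane(t,*L(50,380),.038),plane(t,*L(65,440),.038))
print("pivot",plane(t,*K(616,100),.106), "handle +x end",plane(t,*K(606,40),.158),"handle -x",plane(t,*K(626,146),.158))
for p in(t,s):
  for n in("offcut","jig_pocket","clamp","clamp_handles"): find(p,n)
E
```

```text
jig
[0.5394 0.3106 0.0672] deg 3.85 res [ 0.2  0.2  0.4  0.   0.2  0.2 -0.6 -0.1 -0.5  0.2  0.1 -0.6]
off
[ 0.4668 -0.3245  0.243 ] deg 13.93 res [ 0.3 -0.5 -1.  -0.7  0.5 -0.1 -0.7 -0.   0.4  2.5  0.1 -0.1]
rack
[ 0.5481 -0.0404  0.1761] deg 10.09 res [-0.2  0.   0.2 -0. ]
off top [ 0.46643997 -0.2502133   0.038     ] [ 0.4292445 -0.2593323  0.038    ]
pivot [ 0.55315651 -0.04947208  0.106     ] handle +x end [ 0.58184706 -0.04001932  0.158     ] handle -x [ 0.51520921 -0.05346133  0.158     ]
offcut 0.67 [ 0.4608 -0.3222  0.0375]
jig_pocket 0.9 [0.5363 0.3069 0.0198]
clamp 0.65 [ 0.5575 -0.044   0.128 ]
clamp_handles 0.73 [ 0.5552 -0.0496  0.1318]
offcut 0.84 [ 0.4619 -0.3404  0.0389]
jig_pocket 0.96 [0.5327 0.2907 0.0168]
jig_pocket 0.49 [ 0.5429 -0.0521  0.1126]
clamp 0.74 [ 0.5414 -0.0535  0.1141]
clamp_handles 0.83 [ 0.5447 -0.054   0.1161]
```

```bash
cat >> h.py <<'E'
def rot(yaw):
    c,s=np.cos(np.radians(yaw)),np.sin(np.radians(yaw)); return R.from_matrix(np.array([[-s,c,0],[c,s,0],[0,0,-1]]))
def rel(start,targets):
    "start (pos,R); targets (pos,yaw)"
    for p,y in targets:
        print("turn",np.degrees((start[1].inv()*rot(y)).as_rotvec()).round(1),"shift",(1000*start[1].inv().apply(np.array(p)-start[0])).round(1))
def here(): s=ctrl.get_state(); return np.array(s["eef_pos"]),R.from_quat(s["tcp_rot"])
E
python3 - <<'E'
from h import *
print(ctrl.nose_length)
h=here(); v=([.5,.15,.24],60); o=([.466,-.3235,.14],13.9)
rel(h,[v]); rel((np.array(v[0]),rot(60)),[([.52,-.12,.24],30),o])
E
```

```text
0.022
turn [-0.   0.   9.7] shift [-416.8 -360.6  -22.7]
turn [ 0.  0. 30.] shift [-152.3 -223.8    0. ]
turn [ 0.   0.  46.1] shift [-207.3 -427.1  100. ]
```

>>> {"op": "send_rows", "data": {
  "rows": "0 0 10 -417 -361 -23 1;0 0 10 -417 -361 -23 1;0 0 10 -417 -361 -23 1;0 0 10 -417 -361 -23 1;0 0 10 -417 -361 -23 1;0 0 10 -417 -361 -23 1;0 0 10 -417 -361 -23 1;0 0 10 -417 -361 -23 1"
}}

```text
time: 2.4
eef_pos: [0.4758, 0.1933, 0.2387]
tcp_rot: [0.262, 0.965, 0.0, 0.001]
contact_force: [-0.1, 0.1, -0.2]
opening: 0.999
finger_force: 0.0
```

Run:
```python
from h import *
h=here(); print(h[0],ctrl.get_state()["time"]); rel(h,[([.52,-.14,.24],30),([.466,-.3235,.14],13.9)])
```

```text
[0.47578422 0.19328299 0.2386924 ] 2.4
turn [ 0.1  0.  29.7] shift [-206.5 -265.3   -1.4]
turn [ 0.1  0.  45.8] shift [-252.4 -451.1   98.5]
```

>>> {"op": "send_rows", "data": {
  "rows": "0 0 30 -206 -265 -1 1;0 0 30 -206 -265 -1 1;0 0 30 -206 -265 -1 1;0 0 30 -206 -265 -1 1;0 0 30 -206 -265 -1 1;0 0 46 -252 -451 98 1;0 0 46 -252 -451 98 1;0 0 46 -252 -451 98 1"
}}

```text
time: 3.4
eef_pos: [0.4746, -0.2816, 0.1597]
tcp_rot: [0.618, 0.786, 0.0, 0.001]
contact_force: [0.5, -0.5, -0.6]
opening: 0.998
finger_force: 0.0
```

Run:
```python
from h import *
h=here(); print(h[0],ctrl.get_state()["time"]); rel(h,[([.466,-.3235,.14],13.9),([.466,-.3235,.046],13.9)])
```

```text
[ 0.47464172 -0.2816147   0.15974084] 3.4
turn [ 0.   0.1 -0.3] shift [-38.7 -18.3  19.8]
turn [ 0.   0.1 -0.3] shift [-38.6 -18.4 113.8]
```

>>> {"op": "send_rows", "data": {
  "rows": "0 0 0 -38 -18 20 1;0 0 0 -38 -18 20 1;0 0 0 -38 -18 20 1;0 0 0 -38 -18 20 1"
}}

```text
time: 3.9
eef_pos: [0.4675, -0.3201, 0.1411]
tcp_rot: [0.617, 0.787, 0.0, 0.001]
contact_force: [0.2, -0.4, -0.9]
opening: 1.0
finger_force: 0.0
```

Run:
```python
from h import *
h=here(); print(h[0],ctrl.get_state()["time"]); rel(h,[([.466,-.3235,.046],13.9)])
s=ctrl.read_camera("side"); t=ctrl.read_camera("top")
def c(p,u,w,h,k): u=u.astype(int); i=p["color"][u[1]-h:u[1]+h,u[0]-w:u[0]+w,::-1]; return cv2.resize(i,None,fx=k,fy=k,interpolation=cv2.INTER_CUBIC)
P=np.array([.466,-.3235,.07])
cv2.imwrite("pics/o1.png",np.hstack([c(s,px(s,P),45,60,4),c(t,px(t,P),45,60,4)]))
```

```text
[ 0.46745484 -0.32009983  0.14114845] 3.9
turn [ 0.1  0.1 -0.1] shift [-2.8 -2.3 95.1]
```

View pics/o1.png

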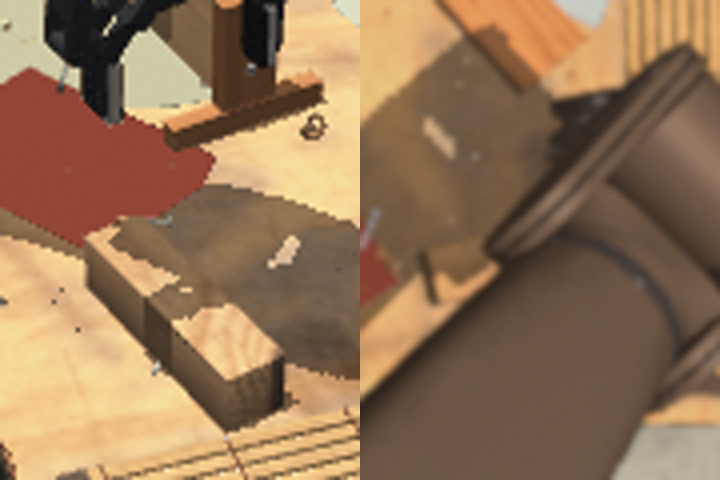

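The side crop shows the open fingers over the offcut, straddling it. The top view is hidden by the arm. I'll descend and grip.

>>> {"op": "send_rows", "data": {
  "rows": "0 0 0 -2.5 -2 48 1;0 0 0 -2.5 -2 95 1;0 0 0 -2.5 -2 95 1;0 0 0 -2.5 -2 95 1;0 0 0 -2.5 -2 95 -1;0 0 0 -2.5 -2 95 -1;0 0 0 -2.5 -2 95 -1;0 0 0 -2.5 -2 95 -1",
  "grip_force": 40
}}

```text
time: 5.0
eef_pos: [0.4653, -0.3239, 0.0454]
tcp_rot: [0.618, 0.786, -0.0, 0.0]
contact_force: [0.4, 0.8, 0.4]
opening: 0.142
finger_force: 0.0
```

>>> {"op": "send_rows", "data": {
  "rows": "0 0 0 0 0 0 -1;0 0 0 0 0 0 -1;0 0 0 0 0 0 -1"
}}

```text
time: 5.38
eef_pos: [0.4652, -0.3238, 0.045]
tcp_rot: [0.618, 0.786, -0.0, -0.0]
contact_force: [0.0, -0.2, -0.4]
opening: -0.001
finger_force: 0.0
```

Run:
```python
from h import *
h=here(); print(h[0],h[1].as_matrix().round(3).tolist(),ctrl.get_state()["time"])
```

```text
[ 0.46520885 -0.32378635  0.04498052] [[-0.236, 0.972, -0.0], [0.972, 0.236, 0.0], [0.0, -0.0, -1.0]] 5.375
```

Run:
```python
from h import *
s=ctrl.read_camera("side"); find(s,"offcut")
u=px(s,[.466,-.3235,.05]).astype(int)
i=s["color"][u[1]-50:u[1]+50,u[0]-65:u[0]+65,::-1]
for P in([.466,-.3235,.038],[.4652,-.3238,.023]):
    q=px(s,P)-[u[0]-65,u[1]-50]; print(q*6)
cv2.imwrite("pics/o2.png",cv2.resize(i,None,fx=6,fy=6,interpolation=cv2.INTER_CUBIC))
```

```text
offcut 0.62 [ 0.4623 -0.343   0.0376]
[390.55724273 326.80926916]
[388.71522694 359.89428269]
```

View pics/o2.png

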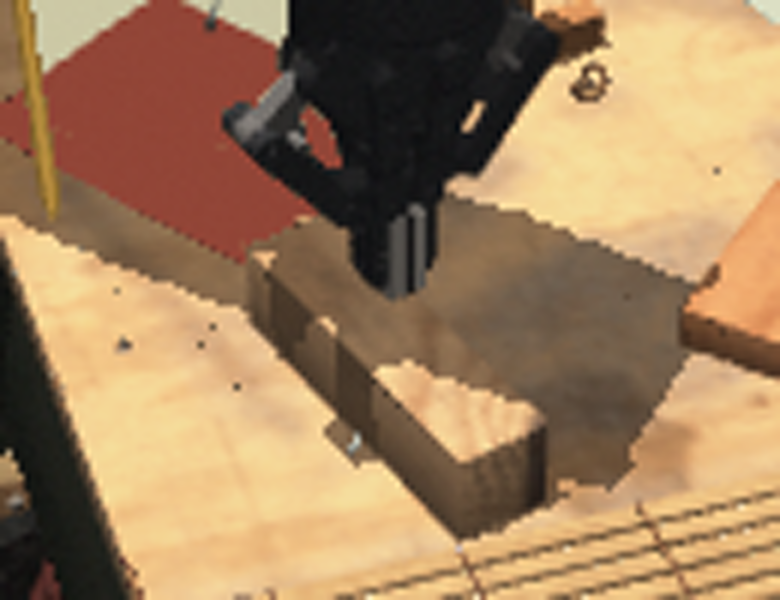

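Run:
```python
from h import *
s=ctrl.read_camera("side")
u=px(s,[.466,-.3235,.05]).astype(int)
q=np.array([(400+.5)/6-.5,(297+.5)/6-.5])+u-[65,50]
for z in(.023,.03,.036,.04,.045,.05): print(z,plane(s,*q,z).round(4))
print(ctrl.get_state())
```

```text
0.023 [ 0.48   -0.2906  0.023 ]
0.03 [ 0.4773 -0.2985  0.03  ]
0.036 [ 0.475  -0.3052  0.036 ]
0.04 [ 0.4734 -0.3097  0.04  ]
0.045 [ 0.4714 -0.3154  0.045 ]
0.05 [ 0.4695 -0.321   0.05  ]
{'time': 5.525, 'qpos': array([-7.86941612e-01,  2.56837407e-01,  1.95847498e+00, -1.36536635e-05,
        9.26408653e-01, -1.02554613e+00]), 'dq': array([-0.00130588,  0.00061013, -0.00069002,  0.00030099, -0.00044358,
       -0.00031299]), 'joint_efforts': array([-7.03864807e-04, -3.42136753e+01, -2.40480047e+01, -2.54147189e-04,
        7.52258566e-04,  2.49667934e-06]), 'eef_pos': array([ 0.46525078, -0.32377835,  0.04503668]), 'tcp_rot': array([ 6.17917921e-01,  7.86242608e-01,  2.32068515e-06, -6.43816984e-05]), 'contact_force': array([-0.63955303, -0.84460299,  0.76971187]), 'wrist_torque': array([-0.01256265,  0.01350661, -0.0523379 ]), 'finger_force': 0.0, 'opening': 0.0001422939380112667}
```

The side crop shows the shut fingertips at about (400,297), above the block's top instead of around it, so the tips are higher than stated. I'll check this against the earlier pictures.

Run:
```python
from h import *
s=ctrl.read_camera("side")
u=px(s,[.466,-.3235,.07]).astype(int)
f=lambda x,y:np.array([(x+.5)/4-.5,(y+.5)/4-.5])+u-[45,60]
T=np.array([.4675,-.3201]); a=np.array([.972,.236])
for n,q,sg in(("L",f(105,122),-1),("R",f(262,68),1)):
    print(n,q,[ (z,plane(s,*q,z)[:2].round(3).tolist()) for z in(.12,.13,.14,.15,.16)], (T+sg*.05*a).round(3))
print("start tip", px(s,[.234,.633,.208]))
i=cv2.imread("pics/side0.png")[60:160,110:240]
cv2.imwrite("pics/st.png",cv2.resize(i,None,fx=6,fy=6,interpolation=cv2.INTER_CUBIC))
```

```text
L [313.875 297.125] [(0.12, [0.44, -0.271]), (0.13, [0.436, -0.284]), (0.14, [0.433, -0.297]), (0.15, [0.429, -0.31]), (0.16, [0.425, -0.323])] [ 0.419 -0.332]
R [353.125 283.625] [(0.12, [0.538, -0.251]), (0.13, [0.533, -0.264]), (0.14, [0.528, -0.277]), (0.15, [0.522, -0.291]), (0.16, [0.517, -0.304])] [ 0.516 -0.308]
start tip [174.66240083 135.4745886 ]
```

View pics/st.png

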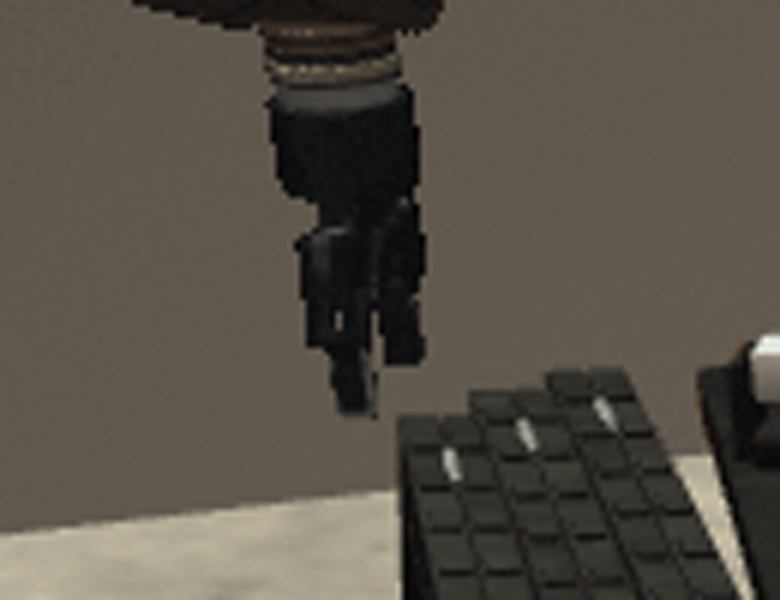

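All three pictures put the tips about 38 mm higher than reported. I'll confirm by touch, going down gently with the fingers shut.

>>> {"op": "send_rows", "data": {
  "rows": "0 0 0 0 0 6 -1;0 0 0 0 0 12 -1;0 0 0 0 0 12 -1;0 0 0 0 0 12 -1",
  "grip_force": 20
}}

```text
time: 6.08
eef_pos: [0.4653, -0.3238, 0.033]
tcp_rot: [0.618, 0.786, 0.0, -0.0]
contact_force: [0.2, -0.8, 0.1]
opening: 0.0
finger_force: 0.0
```

>>> {"op": "send_rows", "data": {
  "rows": "0 0 0 0 0 3 -1;0 0 0 0 0 3 -1"
}}

```text
time: 6.32
eef_pos: [0.4652, -0.3237, 0.0299]
tcp_rot: [0.618, 0.786, 0.0, -0.0]
contact_force: [0.4, -0.7, 0.3]
opening: 0.001
finger_force: 0.0
```

>>> {"op": "send_rows", "data": {
  "rows": "0 0 0 0 0 3 -1;0 0 0 0 0 3 -1"
}}

```text
time: 6.58
eef_pos: [0.4651, -0.3236, 0.0268]
tcp_rot: [0.618, 0.786, 0.0, -0.0]
contact_force: [0.2, 1.0, -0.7]
opening: -0.001
finger_force: 0.0
```

>>> {"op": "send_rows", "data": {
  "rows": "0 0 0 0 0 3 -1;0 0 0 0 0 3 -1"
}}

```text
time: 6.82
eef_pos: [0.4654, -0.3239, 0.0241]
tcp_rot: [0.618, 0.786, -0.0, 0.0]
contact_force: [0.1, -0.5, -0.5]
opening: -0.003
finger_force: 0.0
```

>>> {"op": "send_rows", "data": {
  "rows": "0 0 0 0 0 2 -1;0 0 0 0 0 2 -1"
}}

```text
time: 7.08
eef_pos: [0.4654, -0.3239, 0.0241]
tcp_rot: [0.618, 0.786, -0.0, -0.001]
contact_force: [-3.9, 2.5, 11.4]
opening: -0.004
finger_force: 5.4
```

Run:
```python
from h import *
s=ctrl.read_camera("side")
u=px(s,[.466,-.3235,.05]).astype(int)
i=s["color"][u[1]-50:u[1]+50,u[0]-65:u[0]+65,::-1]
cv2.imwrite("pics/o3.png",cv2.resize(i,None,fx=6,fy=6,interpolation=cv2.INTER_CUBIC))
```

```text
(no output)
```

View pics/o3.png

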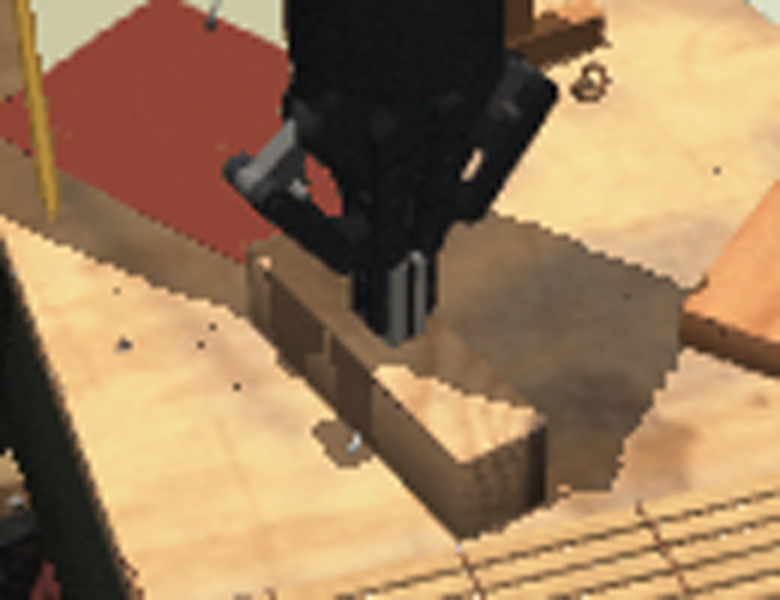

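Contact comes at a reported z of 0.0235 with the tips on the 38 mm top, so true tip z = reported TCP z + 14.5 mm. In the picture the tips sit at about (400,345), roughly on the block's middle. Next I'll check xy.

Run:
```python
from h import *
s=ctrl.read_camera("side")
u=px(s,[.466,-.3235,.05]).astype(int)
f=lambda x,y:np.array([(x+.5)/6-.5,(y+.5)/6-.5])+u-[65,50]
print("tip edge",plane(s,*f(403,345),.038),"expected",[.468,-.3346])
for x,y in((250,245),(545,412),(462,468)): print(plane(s,*f(x,y),.038))
q=np.array([.4668,-.3245]);c,sn=np.cos(.243),np.sin(.243)
for m in((-.019,.07),(.019,-.07),(-.019,-.07)): print(q+[c*m[0]-sn*m[1],sn*m[0]+c*m[1]])
```

```text
tip edge [ 0.46661183 -0.33262586  0.038     ] expected [0.468, -0.3346]
[ 0.4309404  -0.26183461  0.038     ]
[ 0.5019217  -0.38121998  0.038     ]
[ 0.46504412 -0.39833126  0.038     ]
[ 0.43151512 -0.26112826]
[ 0.50208488 -0.38787174]
[ 0.4652013  -0.39701513]
```

xy agrees within 2 mm, so it is only a height offset. I'll lift, open, lower to a reported z of about 0.006 and grip.

>>> {"op": "send_rows", "data": {
  "rows": "0 0 0 0 0 -40 1;0 0 0 0 0 -40 1;0 0 0 0 0 -40 1;0 0 0 0 0 -40 1;0 0 0 0 0 -40 1;0 0 0 0 0 0 1;0 0 0 0 0 16 1;0 0 0 0 0 16 1",
  "grip_force": 40
}}

```text
time: 8.18
eef_pos: [0.4641, -0.3227, 0.0042]
tcp_rot: [0.618, 0.786, 0.0, -0.002]
contact_force: [0.4, -0.3, -0.2]
opening: 0.996
finger_force: 0.0
```

>>> {"op": "send_rows", "data": {
  "rows": "0 0 0 0 0 0 1;0 0 0 0 0 0 -1;0 0 0 0 0 0 -1;0 0 0 0 0 0 -1;0 0 0 0 0 0 -1;0 0 0 0 0 0 -1;0 0 0 0 0 0 -1"
}}

```text
time: 9.05
eef_pos: [0.4659, -0.3244, 0.007]
tcp_rot: [0.618, 0.786, -0.0, 0.001]
contact_force: [-0.1, -0.0, 5.2]
opening: 0.431
finger_force: 42.8
```

Run:
```python
from h import *
h=here(); rel(h,[([.466,-.324,.21],13.9)]); v=([.466,-.324,.21],13.9); v=(np.array(v[0]),rot(13.9))
rel(v,[([.53,0,.22],10),([.5394,.3106,.22],3.85)])
```

```text
turn [ 0.   0.1 -0.2] shift [   0.     0.4 -203. ]
turn [0.  0.  3.9] shift [299.1 140.  -10. ]
turn [ 0.   0.  10.1] shift [598.4 223.7 -10. ]
```

>>> {"op": "send_rows", "data": {
  "rows": "0 0 0 0 0 -20 -1;0 0 0 0 0 -60 -1;0 0 0 0 0 -120 -1;0 0 0 0 0 -180 -1;0 0 0 0 0 -203 -1;0 0 0 0 0 -203 -1;0 0 0 0 0 -203 -1"
}}

```text
time: 9.93
eef_pos: [0.4643, -0.3228, 0.2071]
tcp_rot: [0.618, 0.786, 0.0, -0.002]
contact_force: [0.0, 0.2, -1.5]
opening: 0.433
finger_force: 42.0
```

>>> {"op": "send_rows", "data": {
  "rows": "0 0 1 40 20 -10 -1;0 0 2 90 42 -10 -1;0 0 3 145 68 -10 -1;0 0 4 200 94 -10 -1;0 0 4 255 120 -10 -1;0 0 4 299 140 -10 -1;0 0 5 350 154 -10 -1;0 0 6 400 168 -10 -1"
}}

```text
time: 10.92
eef_pos: [0.5324, 0.1063, 0.2161]
tcp_rot: [0.658, 0.753, -0.002, -0.002]
contact_force: [0.7, 0.5, -1.7]
opening: 0.435
finger_force: 42.1
```

Run:
```python
from h import *
h=here(); rel(h,[([.5394,.3106,.22],3.85),([.5394,.3106,.08],3.85)])
```

```text
turn [-0.3 -0.   3.8] shift [201.6  34.1  -4. ]
turn [-0.3 -0.   3.8] shift [201.5  34.8 136. ]
```

>>> {"op": "send_rows", "data": {
  "rows": "0 0 2 45 8 -4 -1;0 0 4 90 16 -4 -1;0 0 4 140 25 -4 -1;0 0 4 180 32 -4 -1;0 0 4 198 34 -4 -1;0 0 4 198 34 -4 -1;0 0 4 198 34 -4 -1;0 0 4 198 34 -4 -1"
}}

```text
time: 11.92
eef_pos: [0.5414, 0.304, 0.223]
tcp_rot: [0.685, 0.729, -0.0, 0.0]
contact_force: [-0.9, -0.1, -0.8]
opening: 0.437
finger_force: 42.0
```

Run:
```python
from h import *
h=here(); print(h[0],R.as_rotvec(h[1]).round(3)); rel(h,[([.5394,.3106,.22],3.85),([.5394,.3106,.06],3.85)])
```

```text
[0.54143142 0.30400778 0.22300366] [ 2.151e+00  2.290e+00 -1.000e-03]
turn [-0.   0.  -0.3] shift [ 6.7 -1.6  3. ]
turn [-0.   0.  -0.3] shift [  6.8  -1.6 163. ]
```

>>> {"op": "send_rows", "data": {
  "rows": "0 0 -0.3 3 -1 43 -1;0 0 -0.3 6.8 -1.6 93 -1;0 0 -0.3 6.8 -1.6 143 -1;0 0 -0.3 6.8 -1.6 163 -1;0 0 -0.3 6.8 -1.6 163 -1;0 0 -0.3 6.8 -1.6 163 -1;0 0 -0.3 6.8 -1.6 163 -1"
}}

```text
time: 12.8
eef_pos: [0.541, 0.3126, 0.0629]
tcp_rot: [0.682, 0.731, 0.002, 0.001]
contact_force: [0.2, 0.8, -1.2]
opening: 0.436
finger_force: 41.9
```

Run:
```python
from h import *
h=here(); print(h[0]); rel(h,[([.5394,.3106,.06],3.85)])
s=ctrl.read_camera("side");t=ctrl.read_camera("top")
u=px(s,[.54,.31,.05]).astype(int); print(u)
c=lambda p,x,y,w,h,W,H:cv2.resize(p["color"][y:y+h,x:x+w,::-1],(W,H),interpolation=cv2.INTER_CUBIC)
cv2.imwrite("pics/j1.png",np.hstack([c(s,u[0]-40,u[1]-37,80,75,480,450),c(t,155,195,53,75,318,450)]))
```

```text
[0.54103437 0.31263252 0.06291546]
turn [ 0.3 -0.1  0.1] shift [-1.9 -1.8  2.9]
[289 205]
```

View pics/j1.png

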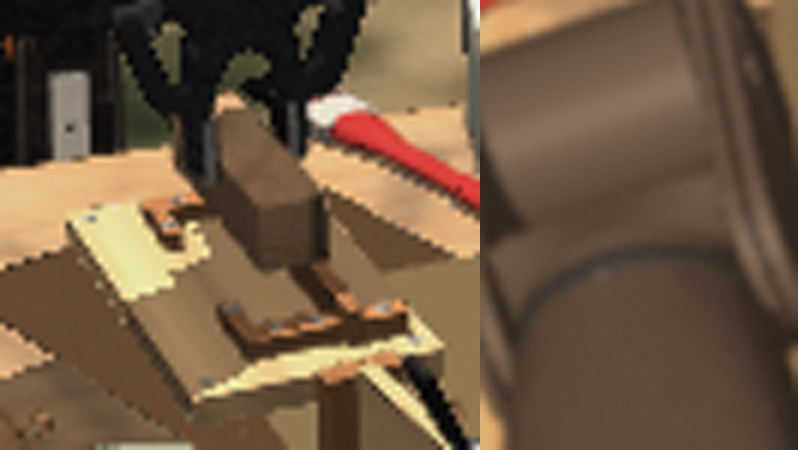

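The side crop shows the held offcut above the jig, near end bottom corners at (260,268) and (325,258). Jig base corners are at (72,222), (195,400) and (440,345). The top view is hidden by the arm. I'll compare the offcut and jig from this one camera.

Run:
```python
from fit import *
s=ctrl.read_camera("side"); F=lambda x,y:src(x,y,0,0,6,249,168)
h=here();print(h[0])
fit([(s,(-.068,.1125,.018),F(70,223)),(s,(-.068,-.1125,.018),F(194,400)),(s,(.068,-.1125,.018),F(442,345)),
 (s,(-.031,-.0825,.03),F(250,349)),],[.54,.31,.067])
for z in(.052,.056,.060):
  fit([(s,(-.019,-.07,z),F(259,267)),(s,(.019,-.07,z),F(325,258)),(s,(-.019,-.07,z+.038),F(258,208)),(s,(.019,-.07,z+.038),F(327,193)),],[.54,.31,.067])
```

```text
[0.53998094 0.31236515 0.06156679]
[0.5401 0.3072 0.0682] deg 3.91 res [-0.4 -1.1  0.2  0.6  1.4  1.1 -0.8 -1.3]
[0.5423 0.3236 0.1047] deg 6.0 res [-0.   0.9  0.5 -0.  -0.3 -0.5 -0.1 -0.3]
[0.5397 0.3158 0.1124] deg 6.44 res [-0.   1.   0.5  0.  -0.3 -0.5 -0.1 -0.4]
[0.5371 0.3079 0.1205] deg 6.91 res [-0.   1.   0.6  0.  -0.3 -0.4 -0.1 -0.4]
```

Run:
```python
from h import *
h=here(); print(h[0]); rel(h,[([.5398,.3085,.045],3.9)])
```

```text
[0.53998094 0.31236515 0.06156679]
turn [ 0.1 -0.   0.1] shift [-3.9 -0.5 16.6]
```

>>> {"op": "send_rows", "data": {
  "rows": "0 0 0 -3 -0.5 5 -1;0 0 0 -3 -0.5 15 -1;0 0 0 -3 -0.5 15 -1;0 0 0 -3 -0.5 15 -1"
}}

```text
time: 13.45
eef_pos: [0.5387, 0.3089, 0.0447]
tcp_rot: [0.682, 0.731, -0.0, -0.0]
contact_force: [-0.2, 0.6, -1.4]
opening: 0.435
finger_force: 41.9
```

Run:
```python
from h import *
h=here(); print(h[0]); rel(h,[([.5398,.3085,.045],3.9)])
```

```text
[0.53873051 0.30892285 0.04466853]
turn [-0.   0.   0.1] shift [-0.5  1.  -0.3]
```

>>> {"op": "send_rows", "data": {
  "rows": "0 0 0 -0.5 1 3 -1;0 0 0 -0.5 1 7 -1;0 0 0 -0.5 1 11 -1;0 0 0 -0.5 1 11 -1;0 0 0 -0.5 1 11 -1"
}}

```text
time: 14.08
eef_pos: [0.5407, 0.3091, 0.035]
tcp_rot: [0.682, 0.731, 0.001, 0.0]
contact_force: [-0.2, 2.3, 3.8]
opening: 0.433
finger_force: 42.3
```

>>> {"op": "send_rows", "data": {
  "rows": "0 0 0 0 0 2 -1;0 0 0 0 0 4 -1;0 0 0 0 0 4 -1"
}}

```text
time: 14.45
eef_pos: [0.5408, 0.3101, 0.0317]
tcp_rot: [0.682, 0.731, 0.002, -0.0]
contact_force: [-1.6, 4.7, 6.6]
opening: 0.432
finger_force: 42.9
```

Contact pushes toward +y, so the −y stop is touching. I'll shift 1.5 mm to +y and continue down.

>>> {"op": "send_rows", "data": {
  "rows": "0 0 0 1.5 0 0 -1;0 0 0 1.5 0 0 -1;0 0 0 1.5 0 0 -1"
}}

```text
time: 14.82
eef_pos: [0.5408, 0.3102, 0.0313]
tcp_rot: [0.682, 0.731, 0.001, 0.001]
contact_force: [-1.1, 1.9, 5.1]
opening: 0.431
finger_force: 42.8
```

>>> {"op": "send_rows", "data": {
  "rows": "0 0 0 0 0 2 -1;0 0 0 0 0 4 -1;0 0 0 0 0 4 -1"
}}

```text
time: 15.2
eef_pos: [0.5408, 0.3105, 0.0305]
tcp_rot: [0.682, 0.731, 0.0, 0.0]
contact_force: [-7.5, -0.4, 20.3]
opening: 0.431
finger_force: 44.5
```

Run:
```python
from h import *
s=ctrl.read_camera("side")
u=px(s,[.54,.31,.05]).astype(int); print(u,here()[0])
cv2.imwrite("pics/j2.png",cv2.resize(s["color"][u[1]-30:u[1]+40,u[0]-42:u[0]+42,::-1],(756,630)[:2] if 0 else (714,595),interpolation=cv2.INTER_CUBIC))
```

```text
[289 205] [0.54077341 0.31053163 0.03051999]
```

View pics/j2.png

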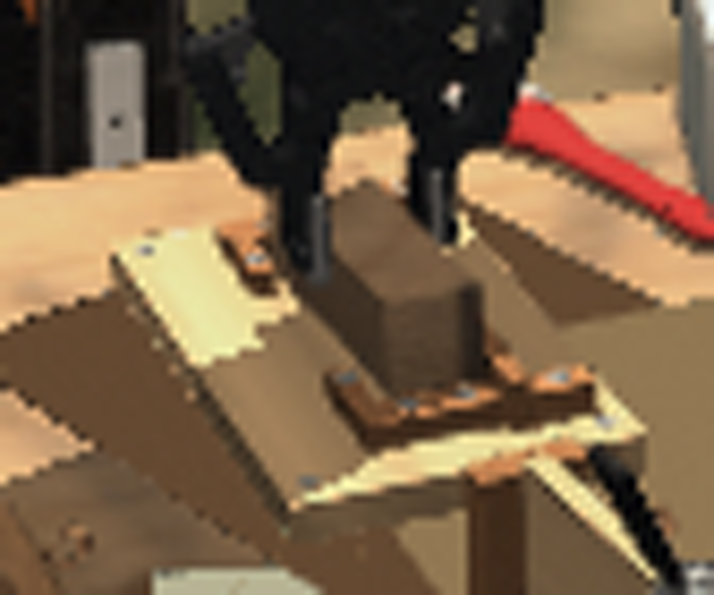

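The block is between the lips in the side crop. Its near-end top corners are at (383,300) and (480,285), and its end-face bottom meets the −y stop near (395,393). I'll compare with the predicted pixels for a seated block.

Run:
```python
from fit import *
s=ctrl.read_camera("side"); X0,Y0=289-42,205-30
G=lambda u:((np.array(u)-[X0,Y0]+.5)*8.5-.5).round(0)
F=lambda x,y:src(x,y,0,0,8.5,X0,Y0)
q=fit([(s,(-.068,.1125,.018),F(112,255)),(s,(-.068,-.1125,.018),F(290,510)),(s,(.068,-.1125,.018),F(648,432)),(s,(-.031,.0425,.03),F(265,292)),(s,(-.031,-.0425,.03),F(328,375))],[.54,.31,.067])
c,sn=np.cos(q[2]),np.sin(q[2])
W=lambda m:[q[0]+c*m[0]-sn*m[1],q[1]+sn*m[0]+c*m[1],m[2]]
for n,m in dict(topL=(-.019,-.07,.056),topR=(.019,-.07,.056),stopfrontL=(-.031,-.0725,.03),botL=(-.019,-.07,.018),topLh=(-.019,-.07,.064),topRh=(.019,-.07,.064),topfarR=(.019,.07,.056),topfarL=(-.019,.07,.056)).items(): print(n,G(px(s,W(m))))
```

```text
[0.5396 0.3068 0.065 ] deg 3.72 res [ 0.  -0.8  0.1  0.4  0.7  1.  -1.  -1.6 -0.1  0.2]
topL [381. 339.]
topR [481. 320.]
stopfrontL [354. 413.]
botL [385. 433.]
topLh [380. 319.]
topRh [481. 300.]
topfarR [356. 165.]
topfarL [261. 182.]
```

The near (−y) end is riding on the stop, about 13 mm high, so the block is tilted in the grip. I'll lift, move further to +y and lower again.

>>> {"op": "send_rows", "data": {
  "rows": "0 0 0 0 0 -10 -1;0 0 0 0 0 -18 -1;0 0 0 0 0 -18 -1;0 0 0 0 0 -18 -1"
}}

```text
time: 15.8
eef_pos: [0.5393, 0.3097, 0.0432]
tcp_rot: [0.682, 0.731, -0.001, -0.0]
contact_force: [-1.0, 0.1, -1.9]
opening: 0.432
finger_force: 42.0
```

Run:
```python
from h import *
h=here(); print(h[0]); rel(h,[([.5403,.3135,.044],3.85)])
```

```text
[0.53931798 0.30970478 0.04318423]
turn [-0.1  0.   0.1] shift [ 3.7  1.2 -0.8]
```

>>> {"op": "send_rows", "data": {
  "rows": "0 0 0 3.7 0.6 0 -1;0 0 0 3.7 0.6 0 -1;0 0 0 3.7 0.6 5 -1;0 0 0 3.7 0.6 9 -1;0 0 0 3.7 0.6 9 -1;0 0 0 3.7 0.6 9 -1"
}}

```text
time: 16.55
eef_pos: [0.5402, 0.3138, 0.0351]
tcp_rot: [0.682, 0.731, 0.0, 0.0]
contact_force: [1.2, 0.5, -0.9]
opening: 0.433
finger_force: 42.0
```

>>> {"op": "send_rows", "data": {
  "rows": "0 0 0 0 0 2 -1;0 0 0 0 0 4 -1;0 0 0 0 0 4 -1"
}}

```text
time: 16.92
eef_pos: [0.54, 0.3137, 0.0308]
tcp_rot: [0.682, 0.731, -0.0, -0.0]
contact_force: [-0.8, -0.0, -1.5]
opening: 0.436
finger_force: 42.0
```

>>> {"op": "send_rows", "data": {
  "rows": "0 0 0 0 0 2 -1;0 0 0 0 0 4 -1;0 0 0 0 0 4 -1"
}}

```text
time: 17.3
eef_pos: [0.5405, 0.3134, 0.0285]
tcp_rot: [0.682, 0.731, -0.0, 0.0]
contact_force: [-2.4, -4.6, 5.0]
opening: 0.433
finger_force: 42.8
```

>>> {"op": "send_rows", "data": {
  "rows": "0 0 0 0 0 2 -1;0 0 0 0 0 2 -1;0 0 0 0 0 2 -1"
}}

```text
time: 17.68
eef_pos: [0.5405, 0.3131, 0.027]
tcp_rot: [0.682, 0.731, -0.001, 0.0]
contact_force: [-3.4, -5.0, 7.7]
opening: 0.435
finger_force: 43.3
```

>>> {"op": "send_rows", "data": {
  "rows": "0 0 0 -0.8 0 2 -1;0 0 0 -0.8 0 3 -1;0 0 0 -0.8 0 3 -1;0 0 0 -0.8 0 3 -1"
}}

```text
time: 18.18
eef_pos: [0.5405, 0.3124, 0.025]
tcp_rot: [0.682, 0.731, -0.001, 0.0]
contact_force: [-5.7, -6.2, 13.7]
opening: 0.435
finger_force: 47.2
```

Run:
```python
from h import *
s=ctrl.read_camera("side"); print(here()[0])
X0,Y0=289-42,205-30
cv2.imwrite("pics/j3.png",cv2.resize(s["color"][Y0:Y0+70,X0:X0+84,::-1],(714,595),interpolation=cv2.INTER_CUBIC))
a=cv2.imread("pics/j2.png").astype(int);b=cv2.imread("pics/j3.png").astype(int)
# crude profile down the near-end face column x=430
for x in(400,430,460):
  print(x,[int(v) for v in b[270:420:6,x].sum(1)], "was",[int(v) for v in a[270:420:6,x].sum(1)])
```

```text
[0.54058302 0.31235717 0.02499318]
400 [276, 278, 270, 270, 276, 277, 278, 279, 276, 251, 212, 186, 198, 197, 192, 192, 185, 184, 188, 168, 164, 193, 239, 376, 378] was [272, 274, 273, 275, 271, 251, 216, 200, 215, 205, 201, 202, 195, 195, 192, 178, 188, 190, 179, 180, 177, 193, 242, 326, 320]
430 [279, 286, 285, 283, 279, 277, 284, 280, 260, 215, 184, 183, 186, 190, 190, 189, 188, 184, 178, 158, 190, 241, 245, 353, 338] was [276, 276, 280, 279, 257, 217, 199, 196, 196, 200, 199, 197, 200, 191, 179, 177, 171, 176, 189, 174, 200, 235, 217, 338, 341]
460 [327, 319, 302, 288, 278, 273, 251, 199, 138, 127, 128, 129, 133, 129, 125, 131, 127, 118, 133, 219, 319, 397, 466, 276, 98] was [281, 270, 254, 193, 136, 140, 141, 142, 145, 145, 146, 146, 145, 146, 144, 141, 136, 131, 153, 268, 288, 292, 452, 289, 102]
```

>>> {"op": "send_rows", "data": {
  "rows": "0 0 0 -1 -0.3 0 -1;0 0 0 -1 -0.3 0 -1;0 0 0 -1 -0.3 0 0.1;0 0 0 -1 -0.3 0 0.1;0 0 0 -1 -0.3 0 0.3;0 0 0 -1 -0.3 0 0.3;0 0 0 -1 -0.3 0 0.3"
}}

```text
time: 19.1
eef_pos: [0.5402, 0.312, 0.022]
tcp_rot: [0.682, 0.731, 0.0, 0.0]
contact_force: [0.0, 0.3, 1.0]
opening: 0.651
finger_force: 0.5
```

>>> {"op": "send_rows", "data": {
  "rows": "0 0 0 0 0 -25 0.3;0 0 0 0 0 -80 0.3;0 0 0 0 0 -140 0.3;0 0 0 0 0 -180 0.6;0 0 0 0 0 -180 1;0 0 0 0 0 -180 1"
}}

```text
time: 19.85
eef_pos: [0.5392, 0.3116, 0.2006]
tcp_rot: [0.682, 0.731, -0.001, -0.001]
contact_force: [0.0, -0.4, -0.1]
opening: 0.999
finger_force: 0.0
```

Run:
```python
from h import *
s=ctrl.read_camera("side"); h=here(); print(h[0])
X0,Y0=289-42,205-30
b=cv2.resize(s["color"][Y0:Y0+70,X0:X0+84,::-1],(714,595),interpolation=cv2.INTER_CUBIC); cv2.imwrite("pics/j4.png",b)
b=b.astype(int)
for x in(400,430,460): print(x,[int(v) for v in b[270:420:6,x].sum(1)])
find(s,"offcut"); rel(h,[([.45,.0,.22],10)])
```

```text
[0.53879999 0.31149236 0.19965414]
400 [270, 274, 263, 263, 268, 265, 266, 270, 269, 259, 220, 187, 192, 190, 186, 190, 182, 177, 181, 169, 164, 189, 237, 234, 198]
430 [267, 277, 277, 273, 270, 274, 276, 280, 279, 219, 181, 183, 176, 178, 181, 181, 181, 178, 171, 156, 191, 234, 219, 231, 208]
460 [279, 317, 312, 295, 279, 274, 249, 211, 177, 144, 128, 128, 126, 124, 123, 122, 122, 117, 131, 222, 241, 266, 438, 284, 100]
offcut 0.74 [0.5333 0.2932 0.0549]
turn [-0.2  0.1 -6. ] shift [-304.6 -110.2  -19.6]
```

Run:
```python
from h import *
s=ctrl.read_camera("side")
g=lambda x,y:((x-583+.5)/3.1-.5+295,(y-260+.5)/3.06-.5+215)
print("pivot",plane(s,*g(692,347),.106),"R",plane(s,*g(724,290),.158),"L",plane(s,*g(655,304),.158))
rel(here(),[([.549,-.048,.20],10)])
```

```text
pivot [ 0.55349054 -0.04333739  0.106     ] R [ 0.57953314 -0.04785047  0.158     ] L [ 0.51935066 -0.05220965  0.158     ]
turn [-0.3  0.1 -6. ] shift [-3.593e+02 -1.470e+01 -1.000e-01]
```

>>> {"op": "send_rows", "data": {
  "rows": "0 0 -2 -50 -2 -10 1;0 0 -4 -110 -4 -10 1;0 0 -6 -170 -7 -10 1;0 0 -6 -230 -9 -10 1;0 0 -6 -290 -12 -10 1;0 0 -6 -340 -14 -10 1;0 0 -6 -359 -15 -10 1;0 0 -6 -359 -15 -10 1"
}}

```text
time: 21.0
eef_pos: [0.5495, -0.0476, 0.211]
tcp_rot: [0.644, 0.765, -0.0, -0.001]
contact_force: [0.9, -0.0, -1.0]
opening: 1.002
finger_force: 0.0
```

>>> {"op": "send_rows", "data": {
  "rows": "0 0 0 0 0 20 1;0 0 0 0 0 20 1;0 0 0 0 0 20 1"
}}

```text
time: 21.38
eef_pos: [0.5496, -0.046, 0.1914]
tcp_rot: [0.642, 0.766, -0.0, -0.001]
contact_force: [-0.1, -1.0, 0.6]
opening: 0.997
finger_force: 0.0
```

Run:
```python
from h import *
h=here(); print(h[0]); rel(h,[([.549,-.0485,.109],10)])
s=ctrl.read_camera("side");t=ctrl.read_camera("top")
c=lambda p,x,y,w,h,W,H:cv2.resize(p["color"][y:y+h,x:x+w,::-1],(W,H),interpolation=cv2.INTER_CUBIC)
u=px(s,[.549,-.0485,.15]).astype(int); print(u)
cv2.imwrite("pics/k.png",np.vstack([np.hstack([c(t,160,205,100,75,400,300),c(s,247,175,84,63,400,300)]),np.hstack([c(s,u[0]-40,u[1]-30,80,60,400,300),c(t,u[0]-20,200,80,60,400,300)])]))
```

```text
[ 0.54963936 -0.04601899  0.19144908]
turn [-0.1 -0.   0.1] shift [-2.4 -1.  82.4]
[328 229]
```

View pics/k.png

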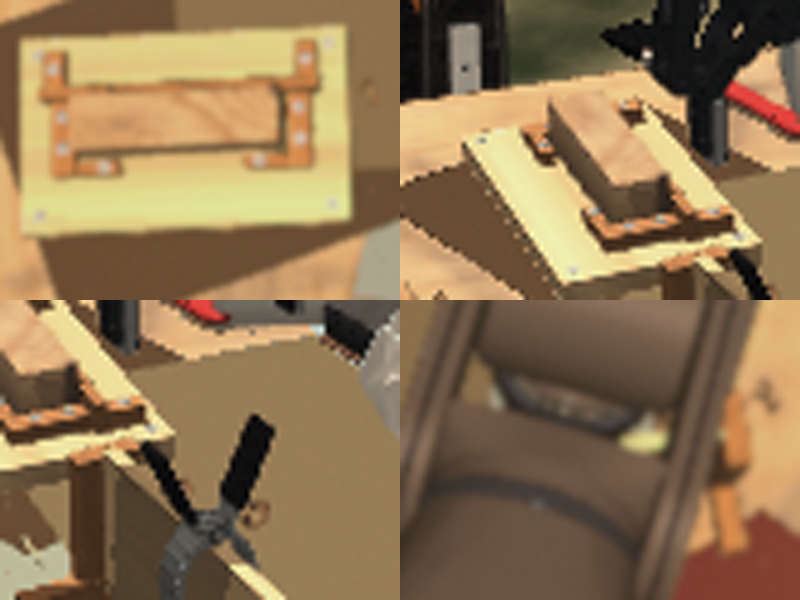

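The offcut sits in the pocket between the stops, with its +y end against the stop (a small gap shows at crop (285,100)). The clamp's handle ends are at (160,450) and (260,425) in the lower-left crop. I'll check flatness numerically along the offcut's front top edge.

Run:
```python
from fit import *
s=ctrl.read_camera("side"); g=cv2.GaussianBlur(cv2.cvtColor(s["color"],cv2.COLOR_RGB2GRAY).astype(np.float32),(0,0),.6)
q=[.5396,.3092,.066]; c,sn=np.cos(q[2]),np.sin(q[2])
W=lambda m:np.array([q[0]+c*m[0]-sn*m[1],q[1]+sn*m[0]+c*m[1],m[2]])
def prof(a,b,name):
    a=px(s,W(a));b=px(s,W(b));d=(b-a)/np.linalg.norm(b-a);n=np.array([-d[1],d[0]]);k=np.arange(-5,5.01,.1);o=[]
    for f in np.linspace(.06,.94,12):
        P=a+f*(b-a)+np.outer(k,n); v=cv2.remap(g,P[None,:,0].astype(np.float32),P[None,:,1].astype(np.float32),cv2.INTER_CUBIC)[0]
        gr=np.gradient(v); i=np.argmax(abs(gr)); o.append((round(k[i],1),int(gr[i]*10)))
    print(name,"n",n.round(2),o)
prof((-.019,-.07,.056),(-.019,.07,.056),"front top edge -y..+y")
prof((-.019,-.07,.056),(.019,-.07,.056),"near end top")
prof((-.068,-.1125,.018),(-.068,.1125,.018),"base front top")
prof((-.019,.07,.056),(.019,.07,.056),"far end top")
print(np.linalg.norm(px(s,W((-.019,.07,.056)))-px(s,W((-.019,.07,.066)))))
```

```text
front top edge -y..+y n [ 0.8  -0.61] [(np.float64(-4.9), -78), (np.float64(0.9), 85), (np.float64(-4.8), -97), (np.float64(-4.9), -80), (np.float64(-4.9), -96), (np.float64(-4.9), -77), (np.float64(0.5), 75), (np.float64(0.7), 70), (np.float64(-4.4), -67), (np.float64(0.2), 54), (np.float64(0.4), 61), (np.float64(-0.9), -62)]
near end top n [0.19 0.98] [(np.float64(-0.8), -64), (np.float64(-0.7), -63), (np.float64(-0.5), -65), (np.float64(-0.4), -63), (np.float64(-0.2), -77), (np.float64(-0.2), -78), (np.float64(-0.4), -75), (np.float64(-0.6), -72), (np.float64(-0.5), -60), (np.float64(-0.3), -71), (np.float64(-1.1), -78), (np.float64(-1.0), -73)]
base front top n [ 0.83 -0.56] [(np.float64(-0.3), 88), (np.float64(0.3), 103), (np.float64(-0.0), 103), (np.float64(0.3), 100), (np.float64(-0.0), 84), (np.float64(0.1), 97), (np.float64(0.1), 98), (np.float64(0.4), 102), (np.float64(0.1), 97), (np.float64(0.1), 86), (np.float64(-0.1), 101), (np.float64(0.2), 89)]
far end top n [0.17 0.98] [(np.float64(-3.6), 68), (np.float64(-3.9), 82), (np.float64(-4.0), 83), (np.float64(-3.9), 82), (np.float64(-3.8), 81), (np.float64(-3.8), 74), (np.float64(-3.7), 70), (np.float64(-3.5), 59), (np.float64(-3.6), 61), (np.float64(-3.6), 70), (np.float64(-3.6), 70), (np.float64(-3.6), 68)]
2.8128636160849654
```

Run:
```python
from fit import *
q=[.5396,.3092,.066]; c,sn=np.cos(q[2]),np.sin(q[2])
W=lambda m:np.array([q[0]+c*m[0]-sn*m[1],q[1]+sn*m[0]+c*m[1],m[2]])
for cam in("side","top"):
    s=ctrl.read_camera(cam); im=s["color"].astype(np.float32)
    for x in(-.01,0.,.01):
        for nm,ys in(("far",np.arange(.056,.095,.002)),("near",np.arange(-.056,-.095,-.002))):
            P=np.array([px(s,W((x,y,.056))) for y in ys]).astype(np.float32)
            v=cv2.remap(im,P[None,:,0],P[None,:,1],cv2.INTER_LINEAR)[0]
            print(cam,nm,x,[f"{int(a)},{int(b)}" for a,_,b in v])
```

```text
side far -0.01 ['222,120', '223,120', '223,121', '224,121', '224,121', '225,122', '226,122', '228,123', '229,124', '230,125', '231,127', '233,128', '233,129', '234,131', '235,133', '236,136', '237,137', '235,136', '230,132', '220,124']
side near -0.01 ['232,130', '231,129', '225,125', '214,117', '202,111', '190,104', '167,91', '144,79', '118,65', '101,56', '96,54', '91,51', '87,48', '86,48', '85,48', '84,47', '84,47', '84,46', '83,46', '83,46']
side far 0.0 ['218,118', '218,118', '219,117', '220,118', '220,118', '221,119', '223,121', '226,123', '229,125', '232,127', '234,129', '235,131', '235,133', '236,136', '237,137', '237,138', '237,139', '237,139', '233,137', '206,122']
side near 0.0 ['233,133', '232,132', '231,130', '230,129', '215,121', '182,102', '146,83', '110,62', '105,59', '103,58', '101,57', '98,55', '93,52', '88,49', '82,47', '82,46', '82,46', '80,46', '77,44', '74,43']
side far 0.01 ['231,132', '231,131', '230,132', '230,132', '230,132', '230,132', '231,131', '231,131', '232,131', '234,133', '235,134', '236,136', '237,137', '237,137', '237,137', '237,137', '234,136', '22
[... 901 characters left out ...]
25,131', '225,130']
top near 0.0 ['223,114', '223,115', '223,115', '223,113', '217,110', '195,98', '155,79', '111,57', '117,55', '149,63', '193,75', '210,85', '213,92', '212,93', '211,89', '205,80', '185,77', '179,87', '196,114', '217,131']
top far 0.01 ['224,114', '223,114', '222,113', '223,113', '223,113', '223,112', '222,110', '220,108', '214,108', '204,112', '197,116', '200,110', '207,103', '215,99', '217,109', '221,121', '223,129', '225,131', '225,132', '225,132']
top near 0.01 ['221,110', '221,110', '222,110', '223,113', '217,111', '198,103', '157,82', '118,61', '127,60', '162,71', '203,89', '212,111', '211,123', '206,123', '204,111', '201,93', '187,81', '178,83', '193,107', '214,124']
```

Both cameras put the ends 140 mm apart at seated height, so the offcut is flat. Now the clamp.

>>> {"op": "send_rows", "data": {
  "rows": "0 0 0 -2 -0.7 20 1;0 0 0 -2 -0.7 45 1;0 0 0 -2 -0.7 65 1;0 0 0 -2 -0.7 82 1;0 0 0 -2 -0.7 82 1;0 0 0 -2 -0.7 82 1",
  "grip_force": 60
}}

```text
time: 22.38
eef_pos: [0.5502, -0.0495, 0.111]
tcp_rot: [0.643, 0.766, 0.0, 0.001]
contact_force: [0.4, -0.1, -0.5]
opening: 1.003
finger_force: 0.0
```

Run:
```python
from h import *
h=here(); print(h[0]); rel(h,[([.549,-.0485,.109],10)])
```

```text
[ 0.55021247 -0.04946957  0.11095601]
turn [ 0.1  0.  -0. ] shift [ 1.2 -1.   2. ]
```

>>> {"op": "send_rows", "data": {
  "rows": "0 0 0 0.6 -0.7 1 0.5;0 0 0 0.6 -0.7 1 0;0 0 0 0.6 -0.7 1 -0.4;0 0 0 0.6 -0.7 1 -1;0 0 0 0.6 -0.7 1 -1;0 0 0 0.6 -0.7 1 -1;0 0 0 0.6 -0.7 1 -1;0 0 0 0.6 -0.7 1 -1"
}}

```text
time: 23.38
eef_pos: [0.5532, -0.0504, 0.117]
tcp_rot: [0.643, 0.766, 0.002, 0.005]
contact_force: [-4.8, -0.2, 22.5]
opening: 0.175
finger_force: 62.0
```

>>> {"op": "send_rows", "data": {
  "rows": "0 0 0 0 0 0 -1;0 0 0 0 0 0 -1;0 0 0 0 0 0 -1"
}}

```text
time: 23.75
eef_pos: [0.5532, -0.0504, 0.117]
tcp_rot: [0.643, 0.766, 0.002, 0.005]
contact_force: [-4.5, -0.2, 21.4]
opening: 0.177
finger_force: 62.0
```

Fully squeezed at a 15 mm opening. Lifting.

>>> {"op": "send_rows", "data": {
  "rows": "0 0 0 0 0 -10 -1;0 0 0 0 0 -25 -1;0 0 0 0 0 -45 -1;0 0 0 0 0 -70 -1;0 0 0 0 0 -100 -1;0 0 0 0 0 -130 -1;0 0 0 0 0 -130 -1;0 0 0 0 0 -130 -1"
}}

```text
time: 24.75
eef_pos: [0.5479, -0.0486, 0.2375]
tcp_rot: [0.643, 0.766, -0.001, -0.001]
contact_force: [-0.1, 0.5, -1.7]
opening: 0.18
finger_force: 58.7
```

Run:
```python
from h import *
h=here(); print(h[0]); s=ctrl.read_camera("side"); save(s,"lift")
for n in("clamp","clamp_tip_a","clamp_handles","rack"): find(s,n)
print(px(s,h[0]))
J=np.array([.5394,.309]);c,sn=np.cos(.067),np.sin(.067); T=J+.0045*np.array([c,sn]); print(T)
rel(h,[([*T,.24],3.85)])
```

```text
[ 0.54792862 -0.04857611  0.23750882]
clamp 0.74 [ 0.5435 -0.0574  0.2221]
clamp_tip_a 0.97 [ 0.5458 -0.0524  0.2205]
clamp_tip_a 0.48 [ 0.5657 -0.0469  0.2253]
clamp_handles 0.98 [ 0.5428 -0.0527  0.2251]
rack 0.81 [ 0.5457 -0.072   0.0495]
[328.20553912 197.89110134]
[0.5438899  0.30930127]
turn [-0.1 -0.1  6.1] shift [353.2  58.   -2.2]
```

>>> {"op": "send_rows", "data": {
  "rows": "0 0 1 40 7 -2 -1;0 0 2 90 15 -2 -1;0 0 3 140 23 -2 -1;0 0 4 190 31 -2 -1;0 0 5 240 39 -2 -1;0 0 6 290 48 -2 -1;0 0 6 335 55 -2 -1;0 0 6 353 58 -2 -1"
}}

```text
time: 26.0
eef_pos: [0.5441, 0.311, 0.2402]
tcp_rot: [0.681, 0.732, -0.001, -0.0]
contact_force: [-0.7, -0.2, -0.9]
opening: 0.177
finger_force: 58.6
```

>>> {"op": "send_rows", "data": {
  "rows": "0 0 0 0 0 0 -1;0 0 0 0 0 0 -1;0 0 0 0 0 0 -1;0 0 0 0 0 0 -1"
}}

```text
time: 26.5
eef_pos: [0.5451, 0.3079, 0.2412]
tcp_rot: [0.683, 0.731, 0.0, 0.0]
contact_force: [-0.5, -0.9, -0.6]
opening: 0.177
finger_force: 58.6
```

Run:
```python
from h import *
h=here(); print(h[0],ctrl.get_state()["opening"]); s=ctrl.read_camera("side"); save(s,"over")
for n in("clamp","clamp_tip_a","clamp_handles","offcut","jig"): find(s,n)
rel(h,[([.5437,.3093,.24],3.85),([.5437,.3093,.15],3.85)])
```

```text
[0.54506938 0.30785591 0.2412407 ] 0.1766831124560918
clamp 0.81 [0.5385 0.2984 0.2306]
clamp_tip_a 0.68 [0.5446 0.3016 0.2244]
clamp_tip_a 0.41 [0.5593 0.3072 0.2301]
clamp_handles 0.54 [0.5447 0.3059 0.2336]
offcut 0.79 [0.5365 0.2903 0.0568]
jig 0.91 [0.5133 0.2576 0.0216]
turn [0. 0. 0.] shift [ 1.5 -1.3  1.2]
turn [0. 0. 0.] shift [ 1.5 -1.3 91.2]
```

>>> {"op": "send_rows", "data": {
  "rows": "0 0 0 1.2 -1 40 -1;0 0 0 1.2 -1 75 -1;0 0 0 1.2 -1 91 -1;0 0 0 1.2 -1 91 -1;0 0 0 1.2 -1 91 -1;0 0 0 1.2 -1 91 -1"
}}

```text
time: 27.55
eef_pos: [0.5448, 0.3105, 0.1522]
tcp_rot: [0.682, 0.731, 0.002, 0.001]
contact_force: [0.6, -0.2, -1.3]
opening: 0.172
finger_force: 58.6
```

Run:
```python
from h import *
h=here(); print(h[0]); s=ctrl.read_camera("side"); save(s,"low")
q=[.5392,.309,.067]; c,sn=np.cos(q[2]),np.sin(q[2])
W=lambda m:np.array([q[0]+c*m[0]-sn*m[1],q[1]+sn*m[0]+c*m[1],m[2]])
a=cv2.imread("pics/lift.png").astype(int);b=s["color"][:,:,::-1].astype(int)
d=abs(a-b).sum(2)
H=h[0][2]-.011
for dz in(.03,.04,.048,.052,.056,.062,.068):
    xs=np.arange(-.056,.066,.003); P=np.array([px(s,W((x,-.011,H-dz))) for x in xs]).round().astype(int)
    print(round(dz,3),"".join("#" if b[v,u].sum()<200 else ("+" if d[v,u]>90 else ".") for u,v in P), P[0],P[-1])
for n in("clamp_tip_a","clamp_tip_b","clamp"): find(s,n)
```

```text
[0.54482553 0.31046345 0.1522096 ]
0.03 ...#.###.......................###....... [273 192] [309 185]
0.04 ...++##++....................######...... [273 195] [310 188]
0.048 .....####+....................++###.#.... [273 197] [310 191]
0.052 ......###+.....................####..###. [273 198] [310 192]
0.056 .......++........................+......# [273 200] [310 193]
0.062 ................++.++###................. [273 201] [310 195]
0.068 #.....#..#++++++++++++#####.............. [273 203] [310 197]
clamp_tip_a 0.61 [0.5445 0.3008 0.1385]
clamp_tip_a 0.45 [0.5526 0.3103 0.1436]
clamp_tip_b 0.61 [0.5445 0.3008 0.1385]
clamp_tip_b 0.45 [0.5526 0.3103 0.1436]
clamp 0.7 [0.5413 0.3037 0.1394]
```

The image scan shows the tips at jig x ≈ −0.0335 and +0.0415 at the expected height, centred as wanted. Descending.

>>> {"op": "send_rows", "data": {
  "rows": "0 0 0 -0.5 0 12 -1;0 0 0 -0.5 0 24 -1;0 0 0 -0.5 0 36 -1;0 0 0 -0.5 0 46 -1;0 0 0 -0.5 0 54 -1;0 0 0 -0.5 0 58 -1;0 0 0 -0.5 0 58 -1;0 0 0 -0.5 0 58 -1"
}}

```text
time: 28.75
eef_pos: [0.5441, 0.3097, 0.0926]
tcp_rot: [0.682, 0.731, 0.0, 0.0]
contact_force: [-0.1, -0.8, -1.2]
opening: 0.174
finger_force: 58.7
```

Run:
```python
from h import *
Z=[]
for i in range(4):
    s=ctrl.read_camera("side"); S=ctrl.get_state(); Z.append(S["eef_pos"]); F=S["contact_force"]
h=np.mean(Z,0); print(h,F,S["opening"],S["time"]); save(s,"fin")
q=[.5392,.309,.067]; c,sn=np.cos(q[2]),np.sin(q[2])
W=lambda m:np.array([q[0]+c*m[0]-sn*m[1],q[1]+sn*m[0]+c*m[1],m[2]])
a=cv2.imread("pics/lift.png").astype(int);b=s["color"][:,:,::-1].astype(int); d=abs(a-b).sum(2)
H=h[2]-.011
for dz in(.02,.03,.04,.048,.052,.056,.062):
    xs=np.arange(-.056,.066,.003); P=np.array([px(s,W((x,-.011,H-dz))) for x in xs]).round().astype(int)
    print(dz,"".join("#" if b[v,u].sum()<200 and d[v,u]>60 else ("+" if d[v,u]>90 else ".") for u,v in P))
find(s,"offcut")
```

```text
[0.5440456  0.30963778 0.09265617] [-0.02334458 -0.60707999 -2.05916083] 0.17547294224507384 28.95
0.02 .....+...###+++++++++++++.....##+........
0.03 ......##..###..+++++++++++++.++##+.......
0.04 .....###+...#####++++++++++++####++++....
0.048 .....#####++.#####++++++++++++####++++...
0.052 .....++##+++...####++++++++++++###+++++..
0.056 .+++++++#++++..#####++++..++++#.#+++++++.
0.062 ++++++++++++++...####...........#++++++++
offcut 0.65 [0.5361 0.2777 0.0532]
```

```bash
python3 -c "
from plant import ctrl
print(ctrl.sign_off())"
```

```text
the job is handed in; nothing more can be done
None
```

I handed the job in at about 29 s with no verdict returned. By my last readings, the offcut lies flat in the pocket, and the clamp is held spread wide over the middle of the jig with no contact force felt. Its tips are about 10 mm below the fence's top edge, but the rear tip was partly hidden in the last picture.

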